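# Clamp the pump head and find the socket that fits its nut

### The job

First wind the crank of the service vise clockwise as far as it goes, so that the jaw clamps the pump head tight. Then try the two look-alike sockets on the brass nut to find the one that drops right down over it; the one that does not fit stays on, or goes back to, the blue mat, standing upright. Finish while still gripping the fitting socket, fully seated on the nut, with the vise still tight, and leave the trough, tip box and tube rack alone.

Things in the scene. Friction and masses are not known exactly. Their poses are not given: they have to be found in the camera images.
- vise: blue service vise screwed to the bench, dark base plate 100 x 250 mm, 15 mm thick (y from -140 to +110 mm). Origin on the bench under the vise; y runs along the jaw travel towards the fixed jaw. Fixed jaw: face at y = 70 mm, top 58 mm above the bench, 80 mm wide. Blue gear housing 70 x 70 mm under the crank at y = -100 mm, top at 60 mm
- crank (a joint): crank angle in rad, 0 = jaw fully open, grows clockwise seen from above, 4.6 = stop; starts at 0 to 0.8. Each rad moves the jaw 5 mm along +y of the vise; its sprung face pushes the head onto the fixed jaw at about 4.0 and presses it with some 14 N at the stop. Stays where it is left; about 0.15 N m to turn
- crank_axis (a point): point on the upright crank axis, 98 mm above the bench, fixed to the vise
- crank_knob (a point): point on the axis of the red crank knob, at the height to grip it, 98 mm above the bench: upright cylinder 18 mm across from 72 to 112 mm above the bench, free to spin on its pin, 50 mm from the crank axis; the flat crank arm under it has its top at 70 mm
- pad: sprung aluminium face of the moving jaw, 64 mm wide, 8 mm thick, 18 to 54 mm above the bench; origin at the vise's origin when the crank is at 0 and the spring is free; it moves along the vise's y and can give way by 4 mm. It pushes the pump head over to the fixed jaw and squares it up
- pump_head: cream pump head block, 60 (x) x 56 (y) x 40 mm, about 0.55 kg, lying loose on the vise base (15 mm above the bench) between the jaws until clamped; origin at the centre of its underside, y along the jaw travel. On its top centre sits a brass hex nut with a short stud
- nut_seat (a point): centre of the foot of the brass nut, on the pump head's top face (55 mm above the bench), fixed to the head; z up. Nut 22 mm across flats, 14 mm tall (top 3 mm only 20 mm across flats), flat normals along x of the head and every 60 degrees; an 8 mm stud stands 4 mm above it. A seated socket's underside rests on the face here; one that does not fit stops about 14 mm higher
- mat: blue socket mat fixed to the bench, 130 (x) x 220 (y) x 4 mm; origin at the centre of its underside, the sockets stand along its y about 100 mm apart
- socket_1: hex socket, 0.22 kg, 75 mm tall, upright on the mat, bore down: dark part 32 mm across flats from 0 to 35 mm, bright hex grip 24 mm across flats from 35 to 75 mm. Hex bore 20 mm deep, open below. Origin: centre of the underside, z up; flats of outside and bore have normals along x and every 60 degrees. The place in the row changes and tells nothing of the bore
- socket_2: hex socket, the same outside as socket_1 and standing likewise. One of the two has a bore 24.5 mm across flats, some 1.2 mm free all round the nut; the other bore (17 mm) is too small and that socket rests on top of the nut. Neither looks nor place tell which is which: it has to be tried
- trough: white open trough 75 x 110 x 50 mm; bystander, loose, leave it alone; origin at the centre of its underside
- tip_box: clear box with yellow lid 87 x 127 x 50 mm; bystander, loose, leave it alone; origin at the centre of its underside
- tube_rack: black tube rack with white caps 85 x 127 x 34 mm; bystander, loose, leave it alone; origin at the centre of its underside
There are look-alikes about, which are no part of the job. Leave any red look-alike of the socket_2 alone.

How it is judged:
By the outcome, as a careful person would: the job done as asked, in the order asked, and still so for the second after the job is handed in, while the arm keeps its last pose, push and grip.
It also fails if it takes over 72 s, if anything falls off the work surface, if the arm or the gripper's body presses on something with over 40 N, if the wrist force passes 120 N, or if a joint passes its speed limit or range.

### The arm

A 6-joint arm with a two-finger parallel gripper is mounted at the origin on the work surface. World frame = base frame: x ahead of the robot, y to its left, z up, the work surface at z = 0. Lengths are in mm, angles in rad, forces in N, time in s.
With the tool pointing down it reaches from about 350 to 875 mm from the base axis. Payload 4.2 kg.
Tool frame: the origin (TCP) lies between the finger pads; the fingertips stand 25 mm ahead of it and the grasp point (between the pads) lies 6 mm ahead of it; z points along the fingers, y is the line along which they close (so a half turn about z gives the same grasp; the last joint's range is limited). The gripper opens to 85 mm and grips with 20 to 120 N. Pads are 22 mm wide; open, the fingers measure 114 mm over their backs; the gripper's body (76 mm by 85 mm) begins 54 mm behind the grasp point. The pads swing forward as they close: fully open they stand 13 mm farther back than shut.
Start: joints at [-1.056, 0.385, 0.008, 0, -1.194, -0.259], TCP at [158.154, -604.638, 256.312] pointing down, gripper open.
Joint ranges: [-3.14, 3.14], [-1.21, 2.06], [-1.07, 1.41], [-3.16, 2.05], [-2.99, -0.16], [-3.1, 3.1]. Speed limits (rad/s): [2.79, 2.79, 3.14, 3.14, 3.14, 3.14].

### API

Orientations are given as a unit quaternion [x, y, z, w].
In Python, from bench import arm gives the robot as it stands.
- The arm moves only by the shell command python3 -m pendant 'ROWS'. ROWS is JSON, a list of rows, each a list of 7 numbers: the shift along the tool's x, y, z in m, then the turn, a rotation vector about the tool's x, y, z in degrees, then the finger opening in m, from 0 to 0.0854. In form: [[x, y, z, wx, wy, wz, fingers], ...]. A call has 1 to 12 rows; each row shifts and turns the commanded pose from where the row before left it, along the tool's axes as they then stand; what a row does not reach is not made up. A row lasts 1/10 s, in which the tool goes at most 50 mm and 8.59 degrees, less where a joint would pass 70% of its speed; a pose out of reach is approached as far as the arm can. A call is refused whole if a number of a shift passes 0.05 or a number of a turn 8.59, either way. A call with a gripper value outside its range is refused whole. The fingers move at their own pace and stop on an object; the grip force is fixed at half the most. Time passes only in rows, so rows that do not move let the fingers close. It gives the time, the measured TCP pose, the force, the opening and the grip force at its end, in the units of the state.
- arm.read_state(): the state, without advancing time (a new reading comes with each control period).
- arm.get_image(name): name is "scene" or "top" or "wrist"; returns a dict with "image" (400x640x3 uint8, red, green, blue), "fx", "fy", "cx", "cy" (pixels), "xyz" and "rotation" of the camera in the world. Camera axes: x right, y down, z forward; pixel columns grow to the right and rows downward; lengths in mm; the calibration is good to about 2 mm. A picture is of the moment at which its call begins. There is no depth.
- arm.job_done(): hands the job in; it is judged then, once.
The state is a dict: "clock": time; "joints": joint angles; "joint_vel": joint speeds; "joint_efforts": joint torques, N m; "position": TCP position; "ee_rot": TCP orientation; "contact_force": force on the tool from outside, world axes, zero at the start; "wrist_torque": the same for the moment, N m; "gripper_width": finger opening in mm; "grasp_force": force on a finger pad.
Only numpy, scipy, OpenCV 4.12 (cv2) and the standard library are available. Lean on these libraries where they do the work, as an engineer would, in place of code of your own. Each camera call takes 0.05 s, during which the arm holds its last target. There are 200 camera calls.

## Working session

There is one attempt and no reset: what is moved stays moved. The work goes in short steps, Python scripts to look and compute and a shell command to move; the robot and the scene stay as the last step left them, time stands still between calls to the robot, and variables do not carry over. Pictures are saved under pics/ and viewed, at most 10 in all, crops included, and the job is handed in when it is done.

```bash
mkdir -p pics; ls; cat > h.py <<'E'
import numpy as np, cv2
from scipy.spatial.transform import Rotation as R
from bench import arm
def grab(n,f=None):
    d=arm.get_image(n)
    if f: cv2.imwrite('pics/'+f,cv2.cvtColor(d['image'],cv2.COLOR_RGB2BGR))
    return d
def rot(d):
    r=np.array(d['rotation'],float)
    return r if r.shape==(3,3) else R.from_quat(r).as_matrix()
def onplane(d,u,v,z):
    p=np.array(d['xyz'],float); r=rot(d)@np.array([(u-d['cx'])/d['fx'],(v-d['cy'])/d['fy'],1])
    return p+r*(z-p[2])/r[2]
def proj(d,P):
    c=rot(d).T@(np.array(P,float)-np.array(d['xyz'],float)); return c[0]/c[2]*d['fx']+d['cx'],c[1]/c[2]*d['fy']+d['cy']
E
python3 - <<'E'
from h import *
for n in('top','scene'):
    d=grab(n,n+'0.png'); print(n,d['fx'],d['cx'],d['cy'],d['xyz'],d['rotation'])
s=arm.read_state(); print(s)
E
```

```text
pics
top 429.7539055934717 315.58106242720885 201.91347297394253 [ 433.29673361    2.67806975 1325.1737472 ] [-0.70390154  0.70669405 -0.04368338  0.05654998]
scene 494.26715757220404 317.9949227571294 199.8000939040072 [1157.36691252 -483.34463606 1081.21139624] [ 0.86608867  0.38137081 -0.13276155 -0.29465418]
{'clock': 0.1, 'joints': array([-1.05637458e+00,  3.85515275e-01,  6.80358213e-03, -4.20613700e-04,
       -1.19403224e+00, -2.58619078e-01]), 'joint_vel': array([ 0.0002803 , -0.0029056 ,  0.00415636,  0.0019445 , -0.00055766,
       -0.00173467]), 'joint_efforts': array([-5.84689697e-04, -3.93317878e+01,  1.88929081e+01,  4.19801965e+00,
       -2.58372602e-03,  2.09791246e-06]), 'position': array([ 158.05295883, -604.21060291,  255.32765411]), 'ee_rot': array([-1.27475908e-01,  9.91841170e-01,  9.75652199e-04, -1.86033347e-04]), 'contact_force': array([-0.11504025, -0.38911021,  0.09860582]), 'wrist_torque': array([0.03880137, 0.02874996, 0.01073295]), 'grasp_force': 0.0, 'gripper_width': 85.76177093352811}
```

View pics/top0.png

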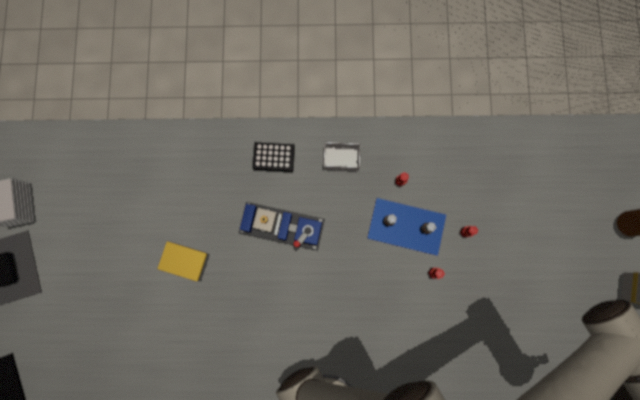

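View pics/scene0.png

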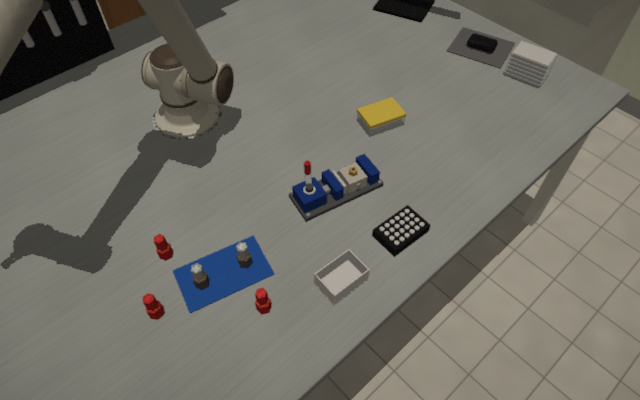

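Top view: vise at about (282,226), with the red crank knob at (297,245), crank axis at (308,231), nut at (265,219). The mat is centred at (407,226).
Candidates for sockets: grey/bright on the mat (391,220) and (428,228). Red look-alikes stand off the mat at (402,179), (470,231) and (436,273). I choose the two grey ones on the mat; for the knob, the red one on the vise at (297,245). I'll check these in one crop.

```bash
python3 - <<'E'
from h import *
d=grab('top'); im=cv2.cvtColor(d['image'],cv2.COLOR_RGB2BGR)
c=cv2.resize(im[165:290,225:485],None,fx=3,fy=3,interpolation=cv2.INTER_CUBIC); cv2.imwrite('pics/crop1.png',c)
for n,u,v,z in [('knob',297,245,112),('axis',308,231,70),('nut',265,219,69),('s1',391,219,75+4),('s2',428,228,79)]:
    print(n,onplane(d,u,v,z).round(0))
h=cv2.cvtColor(im,cv2.COLOR_BGR2HSV)
m=cv2.inRange(h,(105,120,60),(125,255,255)); 
for k in cv2.findContours(m,0,2)[0]:
    if cv2.contourArea(k)>100:
        r=cv2.minAreaRect(k); print(r); print([onplane(d,*p,4).round(0)[:2].tolist() for p in cv2.boxPoints(r)])
w=grab('wrist'); s=arm.read_state()
T=R.from_quat(s['ee_rot']); print('cam in tool',T.inv().apply(w['xyz']-s['position']).round(1),(T.as_matrix().T@rot(w)).round(3),w['fx'])
E
```

```text
knob [484.  77. 112.]
axis [527.  48.  70.]
nut [563. 174.  69.]
s1 [ 560. -194.   79.]
s2 [ 533. -300.   79.]
((307.564697265625, 230.9588165283203), (22.56077003479004, 23.320026397705078), 12.528807640075684)
[[505.0, 93.0], [575.0, 78.0], [559.0, 10.0], [489.0, 25.0]]
((284.5225524902344, 226.00535583496094), (8.060394287109375, 26.45106315612793), 13.392498016357422)
[[511.0, 144.0], [590.0, 126.0], [584.0, 101.0], [505.0, 120.0]]
((247.7058868408203, 217.67648315429688), (9.45888900756836, 26.19384765625), 14.03624439239502)
[[538.0, 260.0], [617.0, 242.0], [610.0, 214.0], [531.0, 232.0]]
((406.76507568359375, 226.34600830078125), (71.29425811767578, 40.4888801574707), 13.448616027832031)
[[510.0, -132.0], [632.0, -163.0], [579.0, -375.0], [459.0, -341.0]]
cam in tool [  70.4    0.5 -119.7] [[ 0.    -0.961 -0.278]
 [ 1.     0.     0.001]
 [-0.001 -0.278  0.961]] 353.35859369541924
```

View pics/crop1.png

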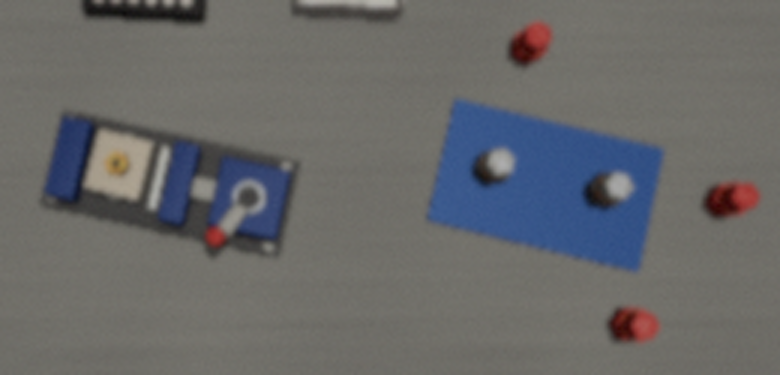

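The crop confirms it: two grey/bright sockets on the blue mat, crop (500,160) and (618,187). The red look-alikes are off the mat, and the crank knob is red, on the vise, at crop (215,237). Next I'll move above the mat for a close wrist view.

```bash
python3 -m pendant '[[-0.04,0.026,-0.005,0,0,0,0.085],[-0.04,0.026,-0.005,0,0,0,0.085],[-0.04,0.026,-0.005,0,0,0,0.085],[-0.04,0.026,-0.005,0,0,0,0.085],[-0.04,0.026,-0.005,0,0,0,0.085],[-0.04,0.026,-0.005,0,0,0,0.085],[-0.04,0.026,-0.005,0,0,0,0.085],[-0.04,0.026,-0.005,0,0,0,0.085],[-0.04,0.026,-0.005,0,0,0,0.085],[-0.04,0.026,-0.005,0,0,0,0.085],[0,0,0,0,0,0,0.085],[0,0,0,0,0,0,0.085]]'
python3 - <<'E'
from h import *
d=grab('wrist','wmat.png'); import pickle; pickle.dump(d,open('wmat.pkl','wb')); print(arm.read_state()['position'],arm.read_state()['ee_rot'])
E
python3 -m pendant '[[0,0.046,0,0,0,0,0.085],[0,0.046,0,0,0,0,0.085],[0,0.046,0,0,0,0,0.085],[0,0.046,0,0,0,0,0.085],[0,0.046,0,0,0,0,0.085],[0,0.046,0,0,0,0,0.085],[-0.04,0.02,0,0,0,0,0.085],[-0.04,0.02,0,0,0,0,0.085],[0,0,0,0,0,0,0.085],[0,0,0,0,0,0,0.085]]'
python3 - <<'E'
from h import *
d=grab('wrist','wvise.png'); import pickle; pickle.dump(d,open('wvise.pkl','wb')); print(arm.read_state()['position'],arm.read_state()['ee_rot'])
E
```

```text
clock: 1.4
position: [479.8, -250.9, 306.0]
ee_rot: [-0.129, 0.992, 0.0, -0.0]
contact_force: [-1.0, -0.5, -0.5]
gripper_width: 85.0
grasp_force: 0.0
[ 479.09937955 -251.67766711  305.95547787] [-1.27867636e-01  9.91791121e-01  1.96354443e-04 -4.47996439e-04]
clock: 2.45
position: [476.8, 73.3, 305.5]
ee_rot: [-0.127, 0.992, -0.0, -0.001]
contact_force: [-0.4, 0.4, -0.3]
gripper_width: 85.2
grasp_force: 0.0
[476.36050244  72.82523251 305.79645727] [-1.26642115e-01  9.91948146e-01 -2.13066431e-04 -7.78353883e-04]
```

View pics/wmat.png

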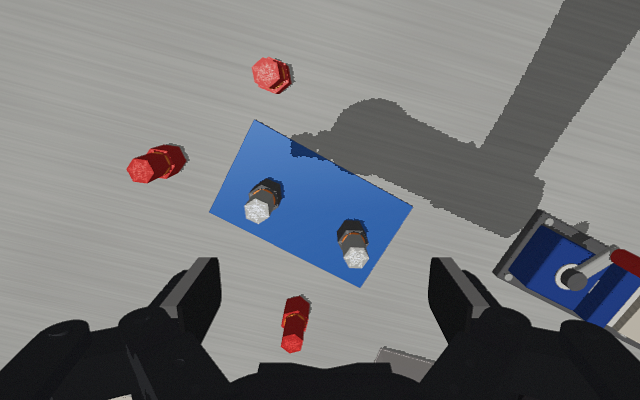

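View pics/wvise.png

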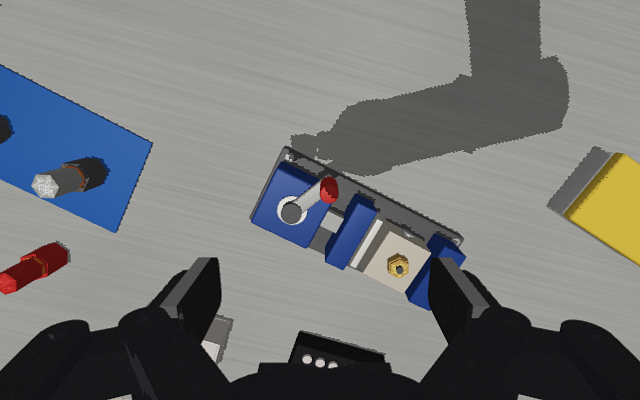

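Wrist views. Mat: sockets' bright tops at (257,211) and (356,257); red ones at (270,73), (155,163) and (294,325), off the mat. Vise: knob top around (330,189), crank hub (291,211), nut (398,266). I'll measure with masks.

```bash
python3 - <<'E'
from h import *; import pickle
d=pickle.load(open('wmat.pkl','rb')); im=d['image']; h=cv2.cvtColor(im,cv2.COLOR_RGB2HSV)
m=cv2.inRange(h,(0,0,140),(180,45,255))
mm=np.zeros_like(m); mm[180:280,225:390]=m[180:280,225:390]
mat=cv2.inRange(h,(105,120,60),(125,255,255))
for k in cv2.findContours(mm,0,2)[0]:
    if cv2.contourArea(k)>80:
        c=np.array([onplane(d,*p[0],79)[:2] for p in k],np.float32)
        (x,y),(a,b),t=cv2.minAreaRect(c); mo=cv2.moments(k); print('sock',mo['m10']/mo['m00'],mo['m01']/mo['m00'],onplane(d,mo['m10']/mo['m00'],mo['m01']/mo['m00'],79).round(1),a,b,t)
k=max(cv2.findContours(mat[:, :430].copy(),0,2)[0],key=cv2.contourArea)
c=np.array([onplane(d,*p[0],4)[:2] for p in k],np.float32); print('mat',cv2.minAreaRect(c))
d=pickle.load(open('wvise.pkl','rb')); im=d['image']; h=cv2.cvtColor(im,cv2.COLOR_RGB2HSV)
def big(m,z,n):
    for k in cv2.findContours(m,0,2)[0]:
        if cv2.contourArea(k)>60:
            c=np.array([onplane(d,*p[0],z)[:2] for p in k],np.float32); print(n,cv2.contourArea(k),[np.round(q,1) for q in cv2.minAreaRect(c)], cv2.minAreaRect(k)[0])
roi=np.zeros(im.shape[:2],np.uint8); roi[140:320,240:480]=255
rd=cv2.inRange(h,(0,120,60),(8,255,255))|cv2.inRange(h,(172,120,60),(180,255,255))
ys,xs=np.nonzero(rd&roi); print('red bbox',xs.min(),xs.max(),ys.min(),ys.max())
big(rd&roi,112,'knob@112'); 
nut=cv2.inRange(h,(14,90,90),(32,255,255))&roi; big(nut,67,'nut'); 
head=cv2.inRange(h,(10,15,120),(30,89,255))&roi; big(head,55,'head')
bl=cv2.inRange(h,(105,120,50),(125,255,255))&roi; big(bl,60,'blue')
c=im[140:320,240:480]; cv2.imwrite('pics/c2.png',cv2.cvtColor(cv2.resize(c,None,fx=3.3,fy=3.3,interpolation=cv2.INTER_CUBIC),cv2.COLOR_RGB2BGR))
for hx in (70,90,98,112): print(hx,onplane(d,291,211,hx).round(1),onplane(d,330,189,112).round(1))
E
```

```text
sock 355.89995324918186 257.3730715287518 [ 562.  -193.2   79. ] 26.490680694580078 23.712650299072266 43.95029067993164
sock 381.41887905604716 267.40244416350606 [ 566.4 -163.2   79. ] 41.36273193359375 25.105661392211914 17.713424682617188
sock 263.6433077074709 259.55066035876206 [ 589.8 -288.3   79. ] 67.10618591308594 126.69935607910156 14.769453048706055
sock 256.446997178557 210.64611043933894 [ 537.7 -307.    79. ] 26.241718292236328 23.921476364135742 20.303911209106445
sock 381.55509065550905 184.0557880055788 [ 477.8 -190.8   79. ] 25.967418670654297 9.369288444519043 76.04224395751953
mat ((545.4783935546875, -250.56019592285156), (220.05502319335938, 130.1068115234375), 75.79015350341797)
red bbox 320 338 177 202
knob@112 373.0 [array([485.5,  80.7]), array([23.6, 16.5]), np.float64(14.6)] (329.0, 189.5)
nut 306.5 [array([562.9, 180.9]), array([25.8, 23.5]), np.float64(14.6)] (397.5, 266.5)
head 2252.5 [array([563.8, 181.9]), array([56.6, 60.3]), np.float64(75.9)] (396.36553955078125, 262.4375915527344)
blue 1260.5 [array([563.7, 223.1]), array([47.6, 86.8]), np.float64(77.4)] (431.4230651855469, 272.1153869628906)
blue 1883.5 [array([539.9, 118.1]), array([32.1, 86.7]), np.float64(77.3)] (348.7314147949219, 231.42877197265625)
blue 2877.5 [array([525. ,  52.4]), array([69.4, 77.5]), np.float64(77.3)] (293.8000183105469, 204.90000915527344)
70 [528.4  51.1  70. ] [484.7  81.4 112. ]
90 [521.6  51.4  90. ] [484.7  81.4 112. ]
98 [519.   51.5  98. ] [484.7  81.4 112. ]
112 [514.2  51.7 112. ] [484.7  81.4 112. ]
```

View pics/c2.png

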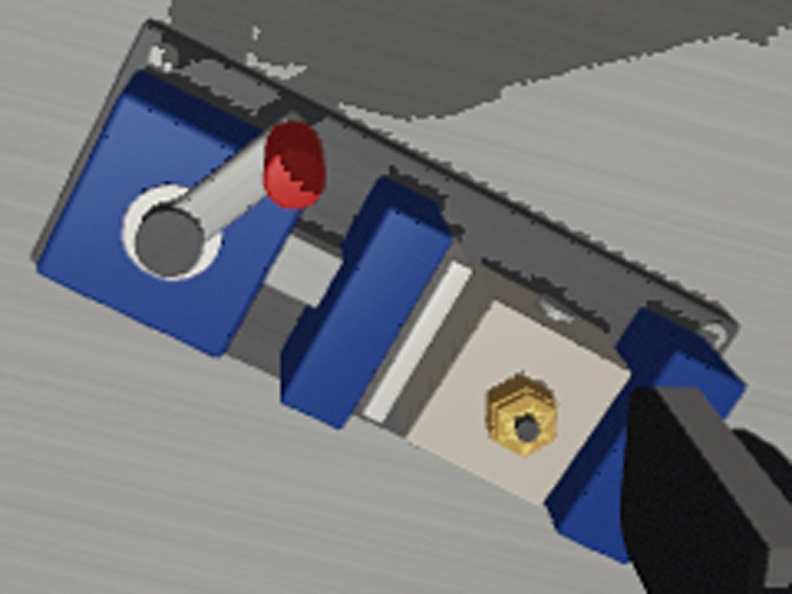

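The crop shows the gear-housing top corners at (122,98), (38,270) and (220,355). The crank hub disc is at (170,242). The knob's top ellipse is centred near (294,179), and the nut near (522,415).

```bash
python3 - <<'E'
from h import *; import pickle
d=pickle.load(open('wvise.pkl','rb'))
P=lambda u,v,z: onplane(d,240+u/3.3,140+v/3.3,z).round(1)
print('knob',P(294,179,112)); print('corners',P(122,98,60),P(38,270,60),P(220,355,60),'c',P(171,226.5,60))
for z in (70,75,80): print('hub',z,P(170,242,z))
print('base corners',P(148,20,15),P(738,322,15),'nut top',P(525,420,69), 'stud',P(527,430,73))
s=arm.read_state(); print(s['position'],R.from_quat(s['ee_rot']).as_euler('xyz',True))
k=P(294,179,112); c=P(170,242,76)
w=(k-s['position'])[:2]
T=R.from_quat(s['ee_rot']).as_matrix(); print('tool shift',T[:2,:2].T@w, 'r',np.hypot(*(k-c)[:2]), np.degrees(np.arctan2(*(k-c)[1::-1])))
E
```

```text
knob [489.7  81.9 112. ]
corners [491.1  26.3  60. ] [554.8  11.9  60. ] [569.2  77.7  60. ] c [528.9  51.2  60. ]
hub 70 [530.8  52.2  70. ]
hub 75 [529.1  52.3  75. ]
hub 80 [527.3  52.3  80. ]
base corners [471.8  25.5  15. ] [526.6 266.5  15. ] nut top [562.4 182.1  69. ] stud [564.  182.5  73. ]
[476.36050244  72.82523251 305.79645727] [-1.79987077e+02 -9.15667017e-02 -1.65448814e+02]
tool shift [-15.191583     5.43219623] r 48.960800647048295 142.80243398475343
```

```bash
python3 -m pendant '[[-0.015,0.0055,0.01,0,0,0,0.05],[0,0,0.045,0,0,0,0.05],[0,0,0.045,0,0,0,0.05],[0,0,0.045,0,0,0,0.05],[0,0,0.03,0,0,0,0.05],[0,0,0.023,0,0,0,0.05],[0,0,0,0,0,0,0.05],[0,0,0,0,0,0,0.05]]'
python3 - <<'E'
from h import *
d=grab('wrist','g1.png'); s=arm.read_state(); print(s['position'])
E
```

```text
clock: 3.3
position: [490.0, 82.2, 109.2]
ee_rot: [-0.127, 0.992, -0.0, 0.0]
contact_force: [1.3, 0.5, -0.1]
gripper_width: 49.9
grasp_force: 0.0
[490.64451683  82.7512219  109.87728296]
```

View pics/g1.png

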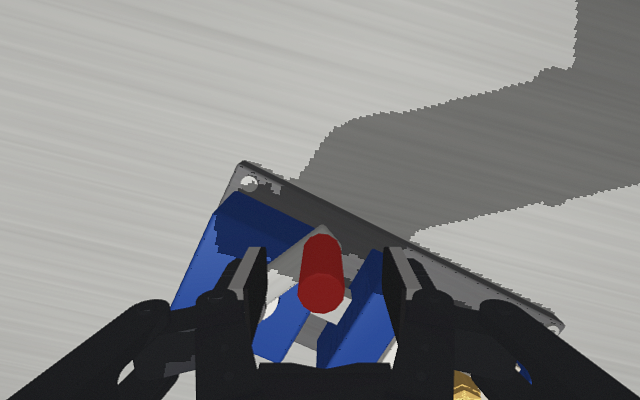

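The red knob (321,290) sits centred between the pads. I'll close on it and compute the circle steps.

```bash
python3 -m pendant '[[0,0,0,0,0,0,0],[0,0,0,0,0,0,0],[0,0,0,0,0,0,0],[0,0,0,0,0,0,0],[0,0,0,0,0,0,0]]'
cat > circ.py <<'E'
from h import *; import sys
C=np.array([529,51.5]); s=arm.read_state(); p=s['position'][:2]; T=R.from_quat(s['ee_rot']).as_matrix()[:2,:2]
a=np.arctan2(*(p-C)[::-1]); n=int(sys.argv[1]); st=np.radians(float(sys.argv[2]))
print('r',np.hypot(*(p-C)),'heading',np.degrees(a)); q=p
for i in range(1,n+1):
    t=C+50*np.array([np.cos(a-i*st),np.sin(a-i*st)]); print(i,(T.T@(t-q)/1000).round(4)); q=t
E
python3 circ.py 18 15
```

```text
clock: 3.85
position: [491.0, 83.0, 110.1]
ee_rot: [-0.128, 0.992, -0.0, 0.001]
contact_force: [-0.1, -4.2, 6.7]
gripper_width: 16.2
grasp_force: 58.4
r 49.35282798957287 heading 140.3498059563898
1 [-0.0111  0.0067]
2 [-0.0127  0.003 ]
3 [-0.013  -0.0004]
4 [-0.0125 -0.0038]
5 [-0.0111 -0.0069]
6 [-0.0089 -0.0095]
7 [-0.0062 -0.0115]
8 [-0.003  -0.0127]
9 [ 0.0004 -0.013 ]
10 [ 0.0038 -0.0125]
11 [ 0.0069 -0.0111]
12 [ 0.0095 -0.0089]
13 [ 0.0115 -0.0062]
14 [ 0.0127 -0.003 ]
15 [0.013  0.0004]
16 [0.0125 0.0038]
17 [0.0111 0.0069]
18 [0.0089 0.0095]
```

```bash
python3 -m pendant '[[-0.011,0.0067,0,0,0,0,0],[-0.0127,0.003,0,0,0,0,0],[-0.013,-0.0004,0,0,0,0,0],[0,0,0,0,0,0,0]]'
python3 -m pendant '[[-0.0125,-0.0038,0,0,0,0,0],[-0.0111,-0.0069,0,0,0,0,0],[-0.0089,-0.0095,0,0,0,0,0],[0,0,0,0,0,0,0]]'; python3 circ.py 4 15
```

```text
clock: 4.25
position: [524.7, 100.8, 110.1]
ee_rot: [-0.128, 0.992, -0.001, 0.001]
contact_force: [1.9, -5.4, 6.9]
gripper_width: 16.4
grasp_force: 58.7
clock: 4.65
position: [560.9, 89.6, 110.1]
ee_rot: [-0.128, 0.992, -0.0, 0.001]
contact_force: [-0.3, -3.5, 5.1]
gripper_width: 16.1
grasp_force: 58.8
r 49.75249064806475 heading 50.064477845752464
1 [-0.0063 -0.0114]
2 [-0.0029 -0.0127]
3 [ 0.0005 -0.013 ]
4 [ 0.0038 -0.0125]
```

```bash
python3 -m pendant '[[-0.0063,-0.0114,0,0,0,0,0],[-0.003,-0.0127,0,0,0,0,0],[0.0004,-0.013,0,0,0,0,0],[0.0038,-0.0125,0,0,0,0,0],[0.0069,-0.0111,0,0,0,0,0],[0.0095,-0.0089,0,0,0,0,0],[0,0,0,0,0,0,0]]'
python3 circ.py 9 10
```

```text
clock: 5.35
position: [568.5, 19.9, 110.2]
ee_rot: [-0.128, 0.992, 0.0, 0.003]
contact_force: [4.4, -1.7, 3.9]
gripper_width: 15.9
grasp_force: 58.8
r 50.560253614646875 heading -38.711890938079144
1 [ 0.0078 -0.0041]
2 [ 0.0081 -0.0032]
3 [ 0.0085 -0.0018]
4 [ 0.0087 -0.0002]
5 [0.0086 0.0013]
6 [0.0083 0.0027]
7 [0.0077 0.0041]
8 [0.0068 0.0054]
9 [0.0058 0.0065]
```

```bash
python3 -m pendant '[[0.0078,-0.0041,0,0,0,0,0],[0.0081,-0.0032,0,0,0,0,0],[0.0085,-0.0018,0,0,0,0,0],[0,0,0,0,0,0,0]]' | grep -E 'pos|cont'; python3 -m pendant '[[0.0087,-0.0002,0,0,0,0,0],[0,0,0,0,0,0,0]]'| grep -E 'pos|cont'
python3 circ.py 6 10
```

```text
position: [547.0, 4.3, 110.2]
contact_force: [4.6, -6.1, 3.3]
position: [538.4, 1.9, 110.2]
contact_force: [4.5, -5.7, 5.4]
r 50.51174835381759 heading -79.2893073700861
1 [0.0086 0.0019]
2 [0.0082 0.0028]
3 [0.0076 0.0042]
4 [0.0068 0.0055]
5 [0.0057 0.0066]
6 [0.0045 0.0075]
```

```bash
python3 -m pendant '[[0.0086,0.0019,0,0,0,0,0],[0,0,0,0,0,0,0]]' | grep -E 'pos|cont'; python3 -m pendant '[[0.0082,0.0028,0,0,0,0,0],[0,0,0,0,0,0,0]]'| grep -E 'pos|cont'
python3 circ.py 6 10
```

```text
position: [529.0, 1.1, 110.1]
contact_force: [3.0, -7.4, 6.5]
position: [523.2, 1.6, 110.2]
contact_force: [11.0, -11.6, -0.9]
r 50.185856826522084 heading -96.60986152020969
1 [0.0077 0.004 ]
2 [0.007  0.0052]
3 [0.006  0.0063]
4 [0.0048 0.0073]
5 [0.0035 0.008 ]
6 [0.002  0.0085]
```

```bash
python3 -m pendant '[[0.0038,0.002,0,0,0,0,0],[0,0,0,0,0,0,0],[0,0,0,0,0,0,0]]' | grep -E 'pos|cont|width'; python3 circ.py 2 10
```

```text
position: [522.7, 2.1, 110.4]
contact_force: [19.8, -18.9, -8.7]
gripper_width: 16.2
r 49.82559003463467 heading -97.2742173185849
1 [0.0078 0.0038]
2 [0.007  0.0053]
```

The crank hit its stop at about 4.15 rad of turn. I'll back off part of the push, open and lift.

```bash
python3 -m pendant '[[-0.002,-0.002,0,0,0,0,0],[0,0,0,0,0,0,0.04],[0,0,0,0,0,0,0.05],[0,0,0,0,0,0,0.05],[0,0,0,0,0,0,0.05],[0,0,-0.03,0,0,0,0.05],[0,0,-0.045,0,0,0,0.085],[0,0,-0.045,0,0,0,0.085],[0.03,0,-0.04,0,0,0,0.085],[0,0.04,-0.03,0,0,0,0.085],[0,0,0,0,0,0,0.085],[0,0,0,0,0,0,0.085]]'
python3 - <<'E'
from h import *; import pickle
d=grab('wrist','wv2.png'); pickle.dump(d,open('wv2.pkl','wb')); s=arm.read_state(); print(s['position'])
im=d['image']; h=cv2.cvtColor(im,cv2.COLOR_RGB2HSV)
c0=proj(d,[560.4,190,55]); print(c0, proj(d,[529,51.5,75]))
u,v=map(int,c0); u=min(max(u,140),500); v=min(max(v,110),290)
cv2.imwrite('pics/c3.png',cv2.cvtColor(cv2.resize(im[v-110:v+110,max(u-240,0):u+80],None,fx=2.5,fy=2.5,interpolation=cv2.INTER_CUBIC),cv2.COLOR_RGB2BGR)); print('crop off',max(u-240,0),v-110)
E
```

```text
clock: 7.85
position: [477.7, 34.4, 298.9]
ee_rot: [-0.129, 0.992, 0.0, 0.001]
contact_force: [-0.4, -0.0, 0.1]
gripper_width: 84.9
grasp_force: 0.0
[477.57276464  33.78940363 297.72869879]
(np.float64(437.03277417653146), np.float64(270.7869185560302)) (np.float64(326.7598208111783), np.float64(222.49444709756554))
crop off 197 160
```

View pics/c3.png

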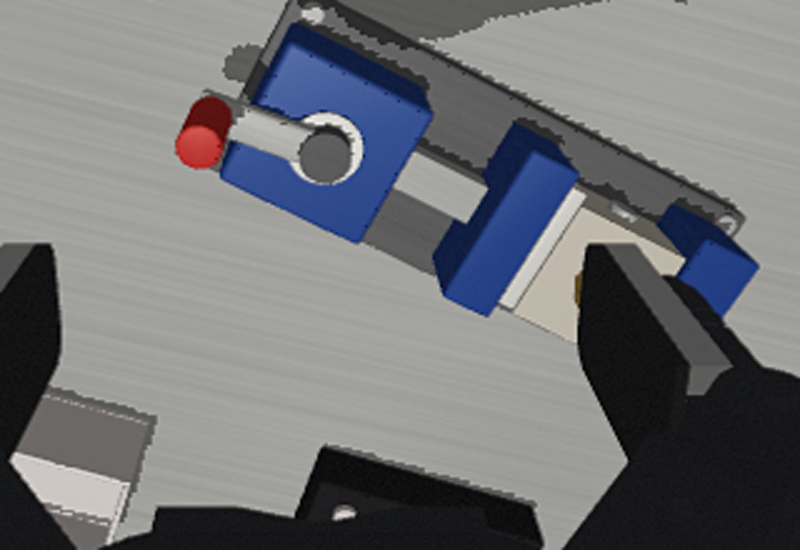

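The picture shows the head squared between pad and fixed jaw, with the knob at crop (202,147). Now I'll measure the nut with the camera over it.

```bash
python3 -m pendant '[[0,0.045,0,0,0,0,0.085],[0,0.045,0,0,0,0,0.085],[0.01,0.035,0,0,0,0,0.085],[0,0,0,0,0,0,0.085],[0,0,0,0,0,0,0.085],[0,0,0,0,0,0,0.085]]' | grep pos
cat > nut.py <<'E'
from h import *; import pickle
d=grab('wrist','wv3.png'); pickle.dump(d,open('wv3.pkl','wb'))
im=d['image']; h=cv2.cvtColor(im,cv2.COLOR_RGB2HSV)
c0=np.array(proj(d,[560.4,190,60])); print('nut px guess',c0.round(1))
roi=np.zeros(im.shape[:2],np.uint8); cv2.circle(roi,tuple(int(q) for q in c0),75,255,-1)
def big(m,z,n,A=60):
    for k in cv2.findContours(m,0,2)[0]:
        if cv2.contourArea(k)>A:
            c=np.array([onplane(d,*p[0],z)[:2] for p in k],np.float32); print(n,cv2.contourArea(k),[np.round(q,1) for q in cv2.minAreaRect(c)],'circ',np.round(cv2.minEnclosingCircle(c)[0],1), cv2.minAreaRect(k)[0])
nut=cv2.inRange(h,(14,90,40),(32,255,255))&roi; big(nut,66,'nut')
head=cv2.inRange(h,(8,8,120),(35,89,255))&roi; head=cv2.morphologyEx(head|nut,cv2.MORPH_OPEN,np.ones((3,3))); big(head,55,'head',800)
bl=cv2.inRange(h,(105,120,50),(125,255,255))&roi; big(bl,58,'blue',300)
u,v=map(int,c0); u0,v0=max(u-90,0),max(v-60,0)
cv2.imwrite('pics/c4.png',cv2.cvtColor(cv2.resize(im[v0:v0+120,u0:u0+180],None,fx=4.4,fy=4.4,interpolation=cv2.INTER_CUBIC),cv2.COLOR_RGB2BGR)); print('off',u0,v0)
E
python3 nut.py
```

```text
position: [437.1, 151.1, 297.3]
nut px guess [329.6 282.1]
nut 362.0 [array([562.3, 189.2]), array([29.9, 21.3]), np.float64(14.4)] circ [562.3 189.1] (328.5, 286.0)
head 2510.5 [array([564.4, 185.3]), array([64.6, 60.9]), np.float64(77.2)] circ [564.1 186.7] (325.1000061035156, 281.8000183105469)
blue 1876.5 [array([562.8, 229.8]), array([40.5, 95.4]), np.float64(81.3)] circ [562.6 227.4] (364.34930419921875, 290.4314880371094)
blue 1729.5 [array([543.2, 141.5]), array([27.8, 92.8]), np.float64(77.3)] circ [543.1 141.3] (291.9902038574219, 257.0186767578125)
off 239 222
```

View pics/c4.png

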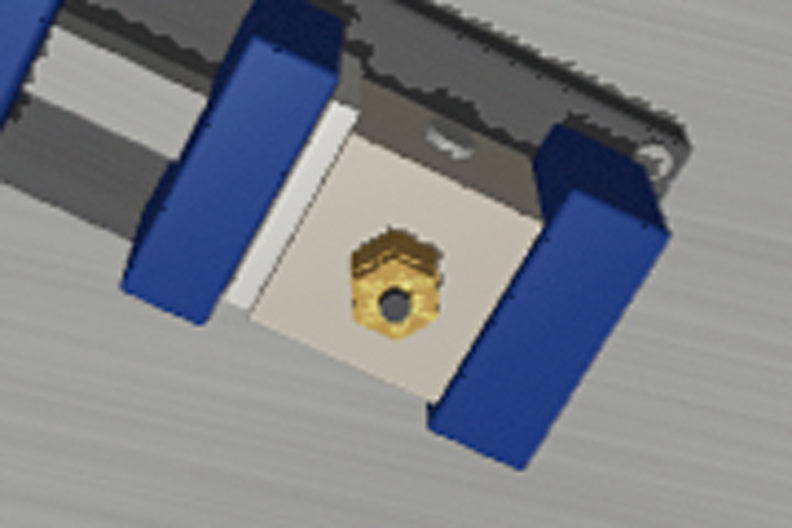

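Head top corners in the crop: (355,135), (540,222), (440,400), (248,318). Nut top centred near (395,297), stud top (395,305).

```bash
python3 - <<'E'
from h import *; import pickle
d=pickle.load(open('wv3.pkl','rb')); P=lambda u,v,z: onplane(d,239+u/4.4,222+v/4.4,z)[:2].round(1)
q=[P(*c,55) for c in [(355,135),(540,222),(440,400),(248,318)]]
print('head',q,np.mean(q,0)); print('nut',P(395,297,69),'stud',P(395,305,73))
for a,b in((0,1),(3,2),(0,3),(1,2)):
    w=q[b]-q[a]; print(np.hypot(*w).round(1),np.degrees(np.arctan2(w[1],w[0])).round(1))
d=pickle.load(open('wv2.pkl','rb')); k=onplane(d,277.8,218.8,112)[:2]; w=k-[529,51.5]; print('knob',k,np.hypot(*w),np.degrees(np.arctan2(w[1],w[0])))
s=arm.read_state(); T=R.from_quat(s['ee_rot']).as_matrix()[:2,:2]; print(s['position'],'to s1',T.T@(np.array([562,-193.2])-s['position'][:2]))
d=grab('top'); im=d['image']
E
```

```text
head [array([530.5, 170.7]), array([542.1, 222.8]), array([599.3, 211.7]), array([588.2, 156.5])] [565.025 190.425]
nut [564.6 190. ] stud [564.5 189.9]
53.4 77.4
56.3 78.6
59.4 -13.8
58.3 -11.0
knob [524.08608063   3.36540692] 48.384766759694806 -95.82896461285235
[437.23714529 150.95499946 297.53535018] to s1 [ -34.25499927 -364.46533538]
```

```bash
python3 -m pendant '[[-0.0043,-0.0455,0,0,0,0,0.06],[-0.0043,-0.0455,0,0,0,0,0.06],[-0.0043,-0.0455,0.014,0,0,0,0.06],[-0.0043,-0.0455,0.02,0,0,0,0.06],[-0.0043,-0.0455,0.02,0,0,0,0.06],[-0.0043,-0.0455,0.02,0,0,0,0.06],[-0.0043,-0.0455,0.02,0,0,0,0.06],[-0.0043,-0.0455,0.02,0,0,0,0.06],[0,0,0,0,0,0,0.06],[0,0,0,0,0,0,0.06],[0,0,0,0,0,0,0.06]]' | grep pos
cat > sock.py <<'E'
from h import *; import sys,pickle
d=grab('wrist',sys.argv[1]); im=d['image']; h=cv2.cvtColor(im,cv2.COLOR_RGB2HSV)
s=arm.read_state(); T=R.from_quat(s['ee_rot']).as_matrix()
m=cv2.inRange(h,(0,0,150),(180,60,255)); z=float(sys.argv[2]) if len(sys.argv)>2 else 79
for k in cv2.findContours(m,0,2)[0]:
    A=cv2.contourArea(k)
    if A>300:
        c=np.array([onplane(d,*p[0],z)[:2] for p in k],np.float32)
        (x,y),(a,b),t=cv2.minAreaRect(c); 
        if max(a,b)>45: continue
        hull=cv2.convexHull(c); poly=cv2.approxPolyDP(hull,2.5,True)[:,0]; e=np.roll(poly,-1,0)-poly
        nrm=(np.degrees(np.arctan2(e[:,1],e[:,0]))+90)%60; L=np.hypot(*e.T)
        ct=(x,y); M=cv2.moments(hull); cm=np.array([M['m10'],M['m01']])/M['m00']
        print('px',cv2.minAreaRect(k)[0],'ctr',np.round(ct,1),cm.round(1),round(a,1),round(b,1),round(t,1),'edges',L.round(1),'normals%60',nrm.round(0),'shift',(T[:2,:2].T@(cm-s['position'][:2])).round(1))
print(s['position'].round(1),'tool y heading',np.degrees(np.arctan2(T[1,1],T[0,1])).round(1))
E
python3 sock.py ws1.png
```

```text
position: [562.3, -191.8, 184.7]
px (482.8541259765625, 389.0448303222656) ctr [675.7 -32.6] [675.1 -32.4] 34.0 15.5 48.1 edges [ 6.7 18.9 18.3 23.3 14.2] normals%60 [38. 13. 15. 18. 59.] shift [-149.3  125. ]
px (167.0, 386.5) ctr [ 736.5 -274.3] [ 737.5 -270.6] 24.1 30.9 14.6 edges [18.3 23.2 30.2 24.1] normals%60 [30. 11. 15. 44.] shift [-149.2 -121.2]
px (153.79843139648438, 125.04246520996094) ctr [ 537.3 -308. ] [ 537.4 -308. ] 27.1 24.3 18.4 edges [13.1 14.2 14.3 13.4 12.9 14.3] normals%60 [48. 46. 51. 49. 49. 47.] shift [  53.8 -106.6]
[ 562.4 -191.2  185.2] tool y heading 104.7
```

View pics/ws1.png

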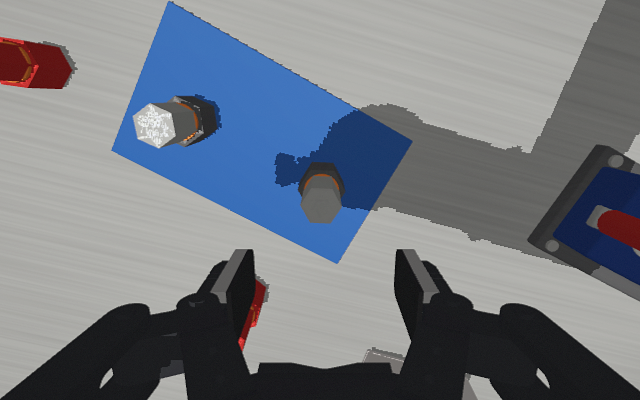

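The nearer socket's top is at (321,203), in shadow. The other is at (154,125), flat normals about 48° mod 60. I'll re-mask the shadowed one.

```bash
python3 - <<'E'
from h import *
d=grab('wrist'); im=d['image']; s=arm.read_state(); T=R.from_quat(s['ee_rot']).as_matrix()
h=cv2.cvtColor(im,cv2.COLOR_RGB2HSV); print([im[v,321].tolist() for v in (180,185,190,195,203,212,220,226)])
v0=h[203,321,2]
for tol in (6,10,15):
    m=((abs(h[...,2].astype(int)-v0)<tol)&(h[...,1]<60)).astype(np.uint8)*255; m[:150]=0;m[240:]=0;m[:,:285]=0;m[:,360:]=0
    k=max(cv2.findContours(m,0,2)[0],key=cv2.contourArea)
    c=np.array([onplane(d,*p[0],79)[:2] for p in k],np.float32); hull=cv2.convexHull(c); poly=cv2.approxPolyDP(hull,2.5,True)[:,0]; e=np.roll(poly,-1,0)-poly
    M=cv2.moments(hull); cm=np.array([M['m10'],M['m01']])/M['m00']
    print(tol,cm.round(1),cv2.boundingRect(k),np.hypot(*e.T).round(1),((np.degrees(np.arctan2(e[:,1],e[:,0]))+90)%60).round(0),'shift',(T[:2,:2].T@(cm-s['position'][:2])).round(1))
E
```

```text
[[89, 88, 88], [88, 89, 87], [100, 101, 99], [100, 100, 99], [101, 101, 98], [101, 102, 99], [101, 100, 98], [59, 112, 186]]
6 [ 561.5 -193.9] (300, 187, 41, 35) [12.9 12.4 14.3 13.5 13.2 13.9] [13.  9.  9. 12. 12. 12.] shift [ 1.7 -2.8]
10 [ 561.4 -193.9] (300, 187, 41, 35) [11.8 15.3 13.6 13.5 13.2 13.9] [10.  7. 15. 12. 12. 12.] shift [ 1.9 -2.7]
15 [ 558.  -194.6] (300, 175, 41, 47) [21.4 13.4 13.6 13.5 20.9 11.8] [22. 11. 15. 12.  4. 11.] shift [ 5.3 -2.5]
```

```bash
python3 -m pendant '[[0.018,-0.0355,0,0,0,-3.3,0.055],[0.018,-0.0355,0,0,0,0,0.055],[0.018,-0.0355,0,0,0,0,0.055],[0,0,0,0,0,0,0.055],[0,0,0,0,0,0,0.055]]' | grep pos
python3 - <<'E'
from h import *; import pickle
d=pickle.load(open('wmat.pkl','rb'))
for p in((141,170),(270,73),(291,343)): print('red',onplane(d,*p,75).round(0))
d=grab('wrist'); im=d['image']; s=arm.read_state(); T=R.from_quat(s['ee_rot']).as_matrix()
h=cv2.cvtColor(im,cv2.COLOR_RGB2HSV); g=int(h[203,321,2]); print(g,s['position'].round(1),np.degrees(np.arctan2(T[1,1],T[0,1])))
m=cv2.inRange(h,(0,0,max(g-10,95) if g<140 else 150),(180,60,g+10 if g<140 else 255)); m[:150]=0;m[240:]=0;m[:,:275]=0;m[:,365:]=0
k=max(cv2.findContours(m,0,2)[0],key=cv2.contourArea)
c=np.array([onplane(d,*p[0],79)[:2] for p in k],np.float32); hull=cv2.convexHull(c); poly=cv2.approxPolyDP(hull,2.5,True)[:,0]; e=np.roll(poly,-1,0)-poly
M=cv2.moments(hull); cm=np.array([M['m10'],M['m01']])/M['m00']
print(cm.round(1),cv2.boundingRect(k),np.hypot(*e.T).round(1),((np.degrees(np.arctan2(e[:,1],e[:,0]))+90)%60).round(0),'shift',(T[:2,:2].T@(cm-s['position'][:2])).round(1))
E
```

```text
position: [541.6, -308.8, 185.1]
red [ 527. -429.   75.]
red [ 403. -323.   75.]
red [ 688. -235.   75.]
102 [ 541.8 -308.2  185. ] 108.00302009338249
[ 537.4 -306.6] (311, 182, 36, 40) [13.1 13.9 13.7 12.5 13.9 13.7] [49. 47. 50. 49. 46. 48.] shift [3.7 2.8]
```

```bash
python3 -m pendant '[[0.004,0.0025,0.03,0,0,0,0.055],[0,0,0.04,0,0,0,0.055],[0,0,0.035,0,0,0,0.055],[0,0,0.01,0,0,0,0.055],[0,0,0,0,0,0,0.055],[0,0,0,0,0,0,0],[0,0,0,0,0,0,0],[0,0,0,0,0,0,0],[0,0,0,0,0,0,0],[0,0,0,0,0,0,0]]'
```

```text
clock: 11.35
position: [538.4, -308.2, 71.7]
ee_rot: [-0.156, 0.988, -0.001, 0.002]
contact_force: [-0.3, 3.3, 6.5]
gripper_width: 23.3
grasp_force: 59.3
```

```bash
python3 -m pendant '[[0,0,-0.03,0,0,0,0],[0,0,-0.03,0,0,0,0],[0,0,-0.035,0,0,0,0],[0,0,-0.03,0,0,0,0],[0,0,0,0,0,0,0]]'
python3 -m pendant '[[-0.0162,0.0423,0,0,0,0,0],[-0.0162,0.0423,0,0,0,0,0],[-0.0162,0.0423,0,0,0,0,0],[-0.0162,0.0423,0,0,0,0,0],[-0.0162,0.0423,0,0,0,0,0],[-0.0162,0.0423,0,0,0,0,0],[-0.0162,0.0423,0,0,0,0,0],[-0.0162,0.0423,0,0,0,0,0],[-0.0162,0.0423,0,0,0,0,0],[-0.0162,0.0423,0,0,0,0,0],[-0.0162,0.0423,0,0,0,0,0],[0,0,0,0,0,0,0]]'
python3 -m pendant '[[0,0,0.03,0,0,0,0],[0,0,0,0,0,0,0],[0,0,0,0,0,0,0],[0,0,0,0,0,0,0]]'
python3 - <<'E'
from h import *; import pickle
s=arm.read_state(); T=R.from_quat(s['ee_rot']).as_matrix()[:2,:2]; print(s['position'],np.degrees(np.arctan2(T[1,1],T[0,1])),T.T@(np.array([564.3,190])-s['position'][:2]))
d=grab('wrist','wn.png'); pickle.dump(d,open('wn.pkl','wb')); print(proj(d,[564,190,62]),proj(d,s['position']-[0,0,68]))
E
```

```text
clock: 11.85
position: [539.2, -309.0, 199.7]
ee_rot: [-0.156, 0.988, -0.003, 0.005]
contact_force: [0.3, -0.6, -1.8]
gripper_width: 23.2
grasp_force: 59.3
clock: 13.05
position: [562.9, 194.3, 192.8]
ee_rot: [-0.159, 0.987, 0.0, -0.0]
contact_force: [-0.6, -0.3, -2.4]
gripper_width: 23.2
grasp_force: 59.7
clock: 13.45
position: [563.6, 189.3, 165.1]
ee_rot: [-0.156, 0.988, 0.0, 0.001]
contact_force: [0.1, 0.5, -1.9]
gripper_width: 23.0
grasp_force: 59.8
[563.61804806 189.25341396 165.10249815] 107.9245930874402 [-0.8786242   0.50046756]
(np.float64(324.2161044727382), np.float64(208.80926726624676)) (np.float64(323.19014752804503), np.float64(226.67230138313187))
```

View pics/wn.png

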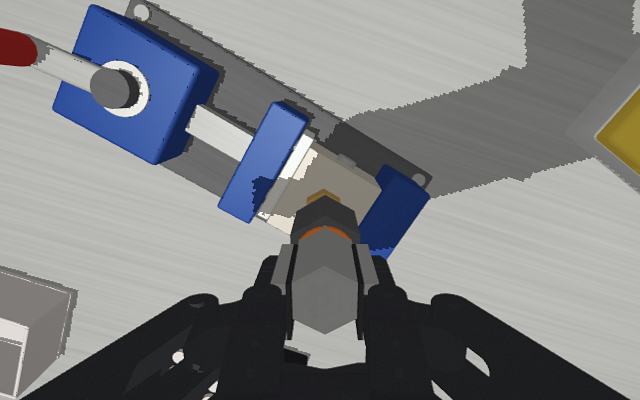

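The picture shows the held socket (cols 290–360) with the nut peeking out behind it at (323,193). I've now viewed 11 pictures, one over the limit of 10, so from here I work with numbers only. I'll compare the lateral centres.

```bash
python3 - <<'E'
from h import *; import pickle
d=pickle.load(open('wn.pkl','rb')); im=d['image']; h=cv2.cvtColor(im,cv2.COLOR_RGB2HSV)
nut=cv2.inRange(h,(12,100,40),(32,255,255)); nut[:180]=0;nut[215:]=0;nut[:,:280]=0;nut[:,370:]=0
ys,xs=np.nonzero(nut)
for y in range(ys.min(),ys.max()+1):
    r=xs[ys==y]
    if len(r): print(y,r.min(),r.max(),len(r),end=' | ')
print()
for y in (212,218,222,228,285,300): # socket
    row=h[y,:,:]; g=(row[:,1]<60)&(row[:,2]<135); x=325
    a=x
    print(y,[int(v) for v in row[280:370:3,2]])
# expected columns for nut flats +-11 laterally
for c in([564,190],[562,190],[566,190],[564,188],[564,192]): print(c,[round(float(q),1) for q in proj(d,[*c,66])])
E
```

```text
189 322 324 3 | 190 321 326 6 | 191 319 327 9 | 192 317 329 13 | 193 315 331 17 | 194 313 333 21 | 195 311 334 22 | 196 310 336 21 | 197 308 338 21 | 198 307 339 21 | 199 307 339 17 | 200 307 339 14 | 201 307 339 10 | 202 307 339 6 | 203 307 310 4 | 204 306 308 3 | 
212 [132, 133, 132, 132, 133, 128, 48, 52, 50, 50, 50, 51, 50, 51, 50, 50, 50, 52, 51, 51, 50, 50, 50, 52, 51, 139, 133, 133, 134, 92]
218 [228, 228, 231, 229, 230, 40, 51, 48, 51, 51, 51, 53, 50, 56, 59, 58, 59, 52, 49, 50, 51, 50, 52, 50, 51, 60, 133, 134, 75, 89]
222 [227, 227, 226, 226, 228, 49, 51, 51, 51, 49, 48, 58, 60, 58, 58, 59, 57, 61, 58, 56, 51, 51, 52, 52, 51, 49, 138, 76, 89, 90]
228 [228, 226, 226, 227, 44, 50, 49, 56, 59, 56, 57, 106, 135, 145, 123, 96, 154, 141, 137, 88, 58, 57, 59, 53, 51, 52, 57, 90, 90, 90]
285 [113, 114, 31, 32, 113, 109, 111, 111, 112, 110, 109, 106, 109, 110, 110, 109, 109, 110, 111, 110, 110, 111, 111, 111, 110, 109, 18, 37, 86, 112]
300 [31, 35, 33, 32, 80, 110, 109, 109, 110, 108, 108, 107, 109, 110, 109, 109, 109, 110, 111, 110, 109, 109, 108, 112, 109, 111, 21, 34, 30, 33]
[564, 190] [324.2, 210.7]
[562, 190] [325.2, 207.9]
[566, 190] [323.3, 213.5]
[564, 188] [321.3, 209.8]
[564, 192] [327.1, 211.6]
```

```bash
python3 - <<'E'
from h import *; import pickle
d=pickle.load(open('wn.pkl','rb')); p=np.array([563.6,189.3]); a=np.radians(107.6); ty=np.array([np.cos(a),np.sin(a)]); tx=np.array([-ty[1]*-1*-1,0]); tx=np.array([-np.sin(a),np.cos(a)])
v=onplane(d,323.2,188.7,55)[:2]; c=v-12.7*tx; print('vertex',v,'centre',c,'in tool xy',(c-p)@tx,(c-p)@ty)
for u in (307,339): q=onplane(d,u,199.5,55)[:2]; print('sides',(q-p)@tx,(q-p)@ty)
q=onplane(d,306.5,199,57)[:2]
# socket dark body: row 212-222 silhouette; find z where vertical flat faces; edge lines at underside z=97: nearest flat vertex
for r,l,rr in((212,297,354.5),(220,294.5,357)):
    for z in (97,132): print(r,z,[(((onplane(d,u,r,z)[:2]-p)@ty).round(1)) for u in (l,rr)],((onplane(d,325,r,z)[:2]-p)@tx).round(1))
E
```

```text
vertex [552.85349982 185.67645409] centre [564.9590213 189.5165517] in tool xy -1.3608851386203438 -0.20451206051232712
sides 3.722939886104514 -11.14081752469848
sides 3.8494495660586265 10.538860048456353
212 97 [np.float64(-14.7), np.float64(17.4)] 8.7
212 132 [np.float64(-12.0), np.float64(14.2)] 20.2
220 97 [np.float64(-16.2), np.float64(19.0)] 4.0
220 132 [np.float64(-13.2), np.float64(15.4)] 16.4
```

Relative to the socket, the nut is at tool x −2.0, y −1.5 mm. I'll correct that and lower gently.

```bash
python3 -m pendant '[[-0.002,-0.0015,0.012,0,0,0,0],[0,0,0.01,0,0,0,0],[0,0,0.003,0,0,0,0],[0,0,0,0,0,0,0]]'
python3 -m pendant '[[0,0,0.004,0,0,0,0],[0,0,0.003,0,0,0,0],[0,0,0,0,0,0,0],[0,0,0,0,0,0,0]]'
```

```text
clock: 13.9
position: [565.0, 188.4, 138.2]
ee_rot: [-0.156, 0.988, -0.0, -0.001]
contact_force: [-0.8, 0.7, -2.8]
gripper_width: 23.0
grasp_force: 59.8
clock: 14.3
position: [565.5, 188.9, 132.4]
ee_rot: [-0.156, 0.988, -0.0, 0.0]
contact_force: [-0.2, -1.0, -2.4]
gripper_width: 22.8
grasp_force: 59.8
```

```bash
python3 -m pendant '[[0,0,0.004,0,0,0,0],[0,0,0.003,0,0,0,0],[0,0,0,0,0,0,0],[0,0,0,0,0,0,0]]'; python3 -m pendant '[[0,0,0.003,0,0,0,0],[0,0,0,0,0,0,0],[0,0,0,0,0,0,0]]'
```

```text
clock: 14.7
position: [565.4, 188.8, 125.2]
ee_rot: [-0.156, 0.988, -0.0, -0.0]
contact_force: [1.1, 0.9, -2.1]
gripper_width: 23.3
grasp_force: 59.8
clock: 15.0
position: [565.8, 189.1, 122.8]
ee_rot: [-0.156, 0.988, 0.0, 0.001]
contact_force: [-0.1, 1.1, -0.1]
gripper_width: 23.0
grasp_force: 60.0
```

```bash
python3 -m pendant '[[0,0,0.001,0,0,0,0],[0,0,0,0,0,0,0],[0,0,0,0,0,0,0]]';python3 -m pendant '[[0,0,0.001,0,0,0,0],[0,0,0,0,0,0,0],[0,0,0,0,0,0,0]]'
```

```text
clock: 15.3
position: [565.9, 189.1, 122.7]
ee_rot: [-0.156, 0.988, 0.0, 0.001]
contact_force: [-2.1, 0.1, 5.5]
gripper_width: 23.2
grasp_force: 61.0
clock: 15.6
position: [565.9, 189.1, 122.7]
ee_rot: [-0.156, 0.988, 0.0, 0.001]
contact_force: [-3.5, 0.3, 9.7]
gripper_width: 22.8
grasp_force: 61.6
```

The socket dropped to z = 122.7 (predicted 122.7 seated, 136.7 if it didn't fit) and rests firmly there. The other socket hasn't been touched on the mat. I'll hand it in.

```bash
python3 -c "
from bench import arm
print(arm.job_done())"
```

```text
the job is handed in; nothing more can be done
None
```

I handed the job in at about 16 s: the vise is wound to its stop and the first socket I tried fits, so it is still gripped and fully seated on the nut. The other socket was never touched and still stands on the mat. I viewed 11 pictures, one more than the 10 allowed.

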